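# Set the swab-test desk back up after wiping it down

### The arm

A 7-joint arm with a two-finger parallel gripper is mounted at the origin on the work surface. World frame = base frame: x ahead of the robot, y to its left, z up, the work surface at z = 0. Lengths are in m, angles in rad, forces in N, time in s.
With the tool pointing down it reaches from about 0.4 to 0.9 m from the base axis. Payload 5.5 kg.
Tool frame: the origin (TCP) lies midway between the tips of the shut fingers; the grasp point (between the pads) lies 19 mm behind it (manip.grip_depth is the distance from the TCP to the grasp point, in m); z points along the fingers, x is the direction in which the jaws open and shut, and the axes are right-handed (so a half turn about z gives the same grasp; the last joint's range is limited). The gripper opens to 92 mm and grips with 3 to 60 N. Pads are 19 mm wide; open, the fingers measure 130 mm over their backs; the gripper's body (75 mm by 190 mm) begins 47 mm behind the grasp point.
Start: joints at [1.498, 0.501, -0.427, 1.55, 0.221, 1.138, -0.21], TCP at [0.214, -0.614, 0.227] pointing down, gripper open.
Joint ranges: [-2.88, 2.88], [-0.31, 2.03], [-1.54, 1.56], [0.2, 2.42], [-1.41, 4.55], [0.19, 2.02], [-2.57, 2.57]. Speed limits (rad/s): [2.57, 2.57, 3.14, 3.14, 3.14, 3.14, 3.14].

### API

Orientations are given as a unit quaternion [x, y, z, w].
In Python, from bench import manip, effector, viewer gives the robot as it stands. Calls block until the motion is done:
- manip.move_pose(position, orientation): joint-space move of the TCP to a pose.
- manip.servo_line(position, ori=None, vel=0.15): straight line of the TCP; ori=None keeps the orientation; vel is the mean speed in m/s.
- manip.movej(angles): joint-space move.
- effector.open_jaws() and effector.close(f_grip=None): open the fingers fully, or close them until they stop; f_grip is the grip in N (None keeps the last).
- manip.sleep(seconds).
- manip.solve_ik(position, orientation): joint angles nearest the present ones, or None.
- viewer.get_image(name): name is "scene" or "top" or "wrist"; returns the picture (480x640x3 uint8, red, green, blue); there is no depth.
- viewer.get_calibration(name): a dict with "vfov" (degrees; the focal length in pixels is half the picture's height over the tangent of half this angle, whatever the lens; pixels are square), "cx", "cy" (the principal point, pixels), "dist_coeffs" ([k1, k2, p1, p2, k3] as OpenCV has them; the pictures are not rectified), "eye" and "attitude" of the camera in the world. Camera axes: x right, y down, z forward; pixel columns grow to the right and rows downward; lengths in m; the calibration is good to about 2 mm. A picture is of the moment at which its call begins: read the wrist's pose just before it. get_calibration takes no time and is no camera call; for the wrist camera it gives the pose at the moment of the call.
A pose or a line that the arm cannot do raises manip.PlanningError and nothing moves.
- manip.hand_in(): hands the job in, once; it reports no verdict.
Readings, each from a call of its own:
- manip.current_clock(): time.
- manip.current_q(): joint angles.
- manip.current_joint_velocities(): joint speeds.
- manip.current_tau(): joint torques, N m.
- manip.current_tool_pos(): TCP position.
- manip.current_tcp_rot(): TCP orientation.
- manip.current_force(): force on the tool from outside, world axes, zero at the start.
- manip.current_wrist_torque(): the same for the moment, N m.
- manip.current_finger_gap(): finger opening in m.
Only numpy, scipy, OpenCV 4.12 (cv2) and the standard library are available. Lean on these libraries where they do the work, as an engineer would, in place of code of your own. Each camera call takes 0.05 s, during which the arm holds its last target.

### The job

The testing desk has just been wiped down: put its four things back, each in the holder that fits it - the tube rack in the long white spill tray, the carton of test cassettes in the rectangular black stand, the wipes canister in the large round cup and the slim bottle in the small round drip tray. Carry them upright and set each one down gently so that it stands flat on the floor of its holder, inside the rim, and let go; leave the pump bottle and the handheld terminal where they are.

Things in the scene. Friction and masses are not known exactly. Their poses are not given: they have to be found in the camera images.
- tube_rack: White plastic rack, 118 mm long (x) by 48 mm wide (y), top plate 70 mm high, solid enough to grip by its long sides; seven capped sample tubes stand in it, caps up to 95 mm; the middle pair of holes is empty. About 0.2 kg, loose, the tubes do not come out. Origin: centre of its underside; z up.
- test_carton: Open-topped dispenser carton (white card with a red band round its foot), 88 mm long (x) by 60 mm wide (y) by 72 mm high, packed full of white test cassettes whose tops reach 76 mm; stiff, can be gripped across its 60 mm width. About 0.2 kg, loose. Origin: centre of its underside; z up.
- wipes_canister: Round wipes canister, white with a blue band, 60 mm diameter, 95 mm high; straight sides to 90 mm. About 0.24 kg, loose. Origin: centre of its underside; z up.
- buffer_bottle: Slim round flip-top bottle, white with a grey cap: body 38 mm diameter up to 66 mm, cap 31 mm diameter from 72 mm to the top at 98 mm. About 0.13 kg, loose. Origin: centre of its underside; z up.
- rack_tray: Long shallow white plastic spill tray for the tube rack, 146 mm (x) by 76 mm (y) outside, 140 by 70 mm inside, rim 18 mm high, floor 3 mm above the desk. Stuck to the desk. Origin: centre of its underside; z up.
- carton_stand: Black plastic open-topped rectangular stand for the test carton, 116 mm (x) by 88 mm (y) outside, 108 by 80 mm inside, rim 28 mm high, floor 4 mm above the desk. Stuck to the desk. Origin: centre of its underside; z up.
- canister_cup: Large round black cup holder for the wipes canister, 90 mm diameter outside, 82 mm inside, rim 24 mm high, floor 4 mm above the desk. Stuck to the desk. Origin: centre of its underside; z up.
- drip_tray: Small round white drip tray for the slim bottle, 62 mm diameter outside, 56 mm inside, rim 14 mm high, floor 3 mm above the desk. Stuck to the desk. Origin: centre of its underside; z up.
- pump_bottle: Bystander, leave alone: white pump bottle of hand sanitizer at the far side of the desk, 68 mm diameter, 178 mm high. Origin: centre of its underside; z up.
- handheld: Bystander, leave alone: black handheld terminal lying flat at the far side of the desk, 150 by 72 by 18 mm. Origin: centre of its underside; z up.
Mind the look-alikes: they are no part of the job. What is shaped like the tube_rack but purple is not meant.

How it is judged:
By the outcome, as a careful person would: the job done as asked, in the order asked, and still so for the second after the job is handed in, with the robot touching nothing.
It also fails if it takes over 106 s, if anything falls off the work surface, if the arm or the gripper's body presses on something with over 40 N, if the wrist force passes 120 N, or if a joint passes its speed limit or range.

## Working session

There is one attempt and no reset: what is moved stays moved. The work goes in short steps, each a Python script; the robot and the scene stay as the last script left them, time stands still between calls to the robot, and variables do not carry over. Pictures are saved under pics/ and viewed, and the job is handed in when it is done.

```bash
ls; mkdir -p pics
python3 - <<'E'
from bench import manip, effector, viewer
import cv2
for n in ("scene","top","wrist"):
    im=viewer.get_image(n); cv2.imwrite(f"pics/{n}0.png",im[:,:,::-1]); print(n,viewer.get_calibration(n))
print(manip.current_clock(),manip.current_tool_pos(),manip.current_tcp_rot(),manip.grip_depth)
E
```

```text
pics
scene {'vfov': 48.21136638969907, 'cx': 325.22324138193335, 'cy': 242.5112899903873, 'dist_coeffs': array([0.03063137, 0.        , 0.        , 0.        , 0.        ]), 'eye': array([1.21702979, 0.22959401, 0.85651689]), 'attitude': array([ 0.56095155,  0.75581722, -0.26613368, -0.20795807])}
top {'vfov': 53.34743038911076, 'cx': 319.18607329471786, 'cy': 238.44719052156466, 'dist_coeffs': array([-0.02962664,  0.        ,  0.        ,  0.        ,  0.        ]), 'eye': array([0.44850047, 0.05260116, 1.11417041]), 'attitude': array([ 0.71273976, -0.70006183,  0.02368155, -0.03680548])}
wrist {'vfov': 66.75240157473449, 'cx': 310.8886962347697, 'cy': 243.32390585577585, 'dist_coeffs': array([-0.05575595,  0.        ,  0.        ,  0.        ,  0.        ]), 'eye': array([ 0.29139619, -0.58668692,  0.38379181]), 'attitude': array([ 0.80590837, -0.57183905, -0.08946341,  0.12453151])}
0.15 [ 0.21399756 -0.61319806  0.22593098] [ 8.15329247e-01 -5.78997115e-01 -5.91916998e-04 -4.57121338e-04] 0.0188
```

View pics/scene0.png

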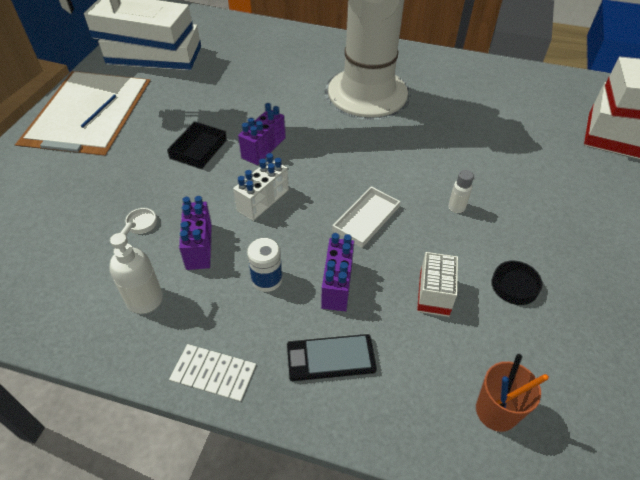

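View pics/top0.png

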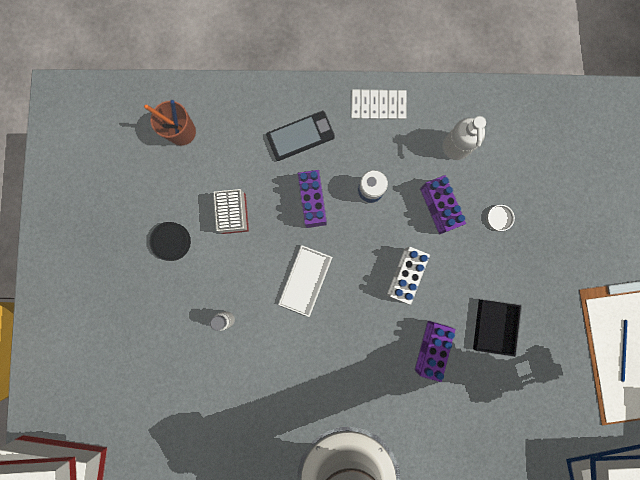

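View pics/wrist0.png

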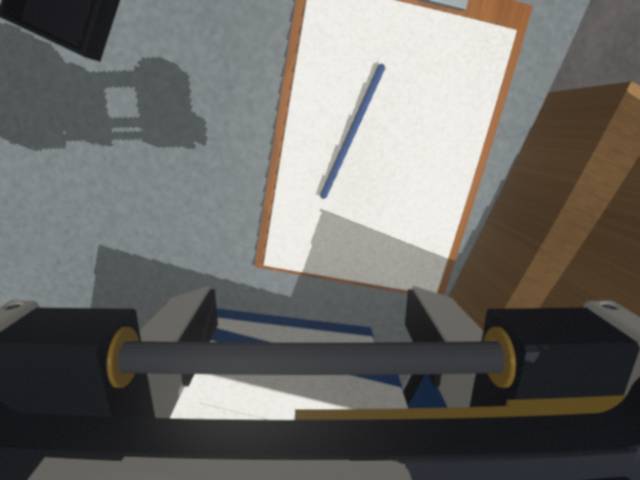

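In the top view, the things that could be taken for the tube rack are the white rack (409,275) and three purple racks at (312,198), (442,204) and (435,351). By description it is the white one. The other targets are carton (230,211), canister (373,185), bottle (221,321). The holders are rack tray (305,280), stand (497,327), cup (170,241) and drip tray (500,217).

```bash
cat > h.py <<'E'
import numpy as np, cv2
from scipy.spatial.transform import Rotation as R
from bench import manip, effector, viewer
def K(c):
    f=240/np.tan(np.radians(c['vfov'])/2)
    return np.array([[f,0,c['cx']],[0,f,c['cy']],[0,0,1.]])
def px2w(c,px,z):
    u=cv2.undistortPoints(np.array(px,float).reshape(-1,1,2),K(c),c['dist_coeffs']).reshape(-1,2)
    d=R.from_quat(c['attitude']).apply(np.c_[u,np.ones(len(u))])
    e=np.array(c['eye']); return e+d*((z-e[2])/d[:,2])[:,None]
def w2px(c,p):
    q=R.from_quat(c['attitude']).inv().apply(np.atleast_2d(p)-c['eye'])
    return cv2.projectPoints(q.reshape(-1,1,3),np.zeros(3),np.zeros(3),K(c),c['dist_coeffs'])[0].reshape(-1,2)
E
python3 - <<'E'
from h import *
t=cv2.imread('pics/top0.png'); s=cv2.imread('pics/scene0.png')
def crop(im,x,y,w=45): return cv2.resize(im[y-w:y+w,x-w:x+w],(266,266),interpolation=cv2.INTER_NEAREST)
a=[(409,275),(305,280),(230,211),(373,185),(221,321),(500,217)]
rows=[np.hstack([crop(t,*p) for p in a[i:i+3]]) for i in (0,3)]
cv2.imwrite('pics/crops.png',np.vstack(rows))
c=viewer.get_calibration('top')
for n,p in dict(rack=(409,275),tray=(305,280),carton=(230,211),can=(373,185),bot=(221,321),drip=(500,217),stand=(497,327),cup=(170,241)).items(): print(n,px2w(c,[p],0.03))
E
```

```text
rack [[ 0.46196694 -0.13077928  0.03      ]]
tray [[0.44640961 0.10395275 0.03      ]]
carton [[0.60114383 0.2799092  0.03      ]]
can [[ 0.66666589 -0.04770882  0.03      ]]
bot [[0.35047954 0.29179523 0.03      ]]
drip [[ 0.59751534 -0.33798613  0.03      ]]
stand [[ 0.34918458 -0.32826979  0.03      ]]
cup [[0.52955421 0.41612275 0.03      ]]
```

View pics/crops.png

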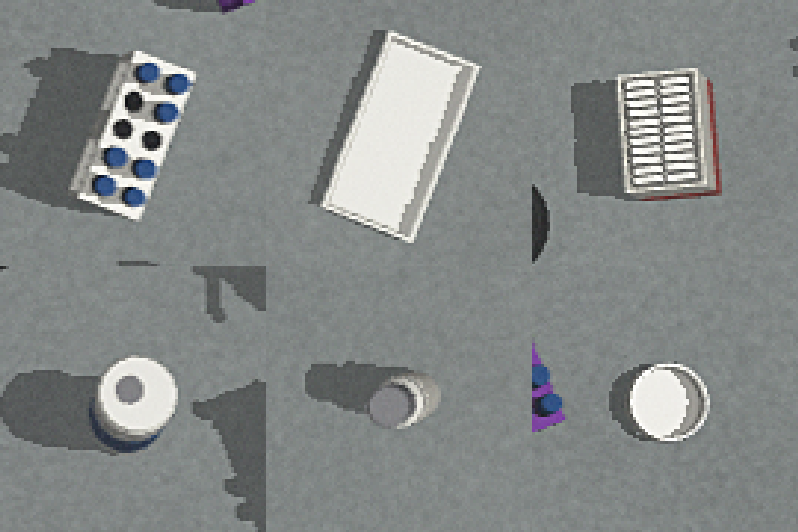

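```bash
cat > m.py <<'E'
from h import *
t=cv2.imread('pics/top0.png'); c=viewer.get_calibration('top')
B=4
def seg(x,y,w,cond):
    im=cv2.resize(t[y-w:y+w,x-w:x+w],None,fx=B,fy=B,interpolation=cv2.INTER_CUBIC).astype(int)
    m=cond(im).astype(np.uint8)*255
    m=cv2.morphologyEx(m,cv2.MORPH_CLOSE,np.ones((5,5)))
    cs=cv2.findContours(m,cv2.RETR_EXTERNAL,cv2.CHAIN_APPROX_NONE)[0]
    k=max(cs,key=cv2.contourArea).reshape(-1,2).astype(float)
    return (k+0.5)/B-0.5+[x-w,y-w], im
def rect(n,k,z):
    P=px2w(c,k,z)[:,:2].astype(np.float32)
    (cx,cy),(a,b),ang=cv2.minAreaRect((P*1000))
    if a<b: ang+=90; a,b=b,a
    print(n,'c',round(cx,1),round(cy,1),'size',round(a,1),round(b,1),'yaw of long',round(ang,1))
def circ(n,k,z):
    P=px2w(c,k,z)[:,:2]*1000
    h=cv2.convexHull(P.astype(np.float32)); (x,y),(a,b),g=cv2.fitEllipse(h); (x2,y2),r=cv2.minEnclosingCircle(h)
    print(n,'ell',round(x,1),round(y,1),round(a,1),round(b,1),'enc',round(x2,1),round(y2,1),round(2*r,1))
mn=lambda i:i.min(2); mx=lambda i:i.max(2)
blue=lambda i:(i[...,0]>i[...,2]+40)
k,_=seg(409,275,40,lambda i:(mn(i)>175)|blue(i)); rect('rack',k,.07)
k,_=seg(305,280,45,lambda i:mn(i)>140); rect('tray',k,.018)
k,_=seg(230,211,32,lambda i:mn(i)>160); rect('carton',k,.072)
k,_=seg(373,185,25,lambda i:mn(i)>165); circ('can',k,.095)
k,_=seg(221,321,25,lambda i:(mn(i)>122)); circ('bot-all',k,.09)
k,_=seg(500,217,25,lambda i:mn(i)>140); circ('drip',k,.014)
k,_=seg(497,327,45,lambda i:mx(i)<60); rect('stand',k,.028)
k,_=seg(170,241,32,lambda i:mx(i)<60); circ('cup',k,.024)
# caps
x,y,w=409,275,40
im=cv2.resize(t[y-w:y+w,x-w:x+w],None,fx=B,fy=B,interpolation=cv2.INTER_CUBIC).astype(int)
m=blue(im).astype(np.uint8); n,l,st,ce=cv2.connectedComponentsWithStats(m)
for s,q in zip(st[1:],ce[1:]):
    if s[4]>100: print('cap',s[4],(px2w(c,[(q+.5)/B-.5+[x-w,y-w]],.095)[0,:2]*1000).round(1))
print(t[321,215:230],t[321-8:321+8,221])
E
python3 m.py
```

```text
rack c 461.3 -126.2 size 118.0 48.7 yaw of long 159.0
tray c 445.4 104.0 size 149.3 79.4 yaw of long 159.9
carton c 599.2 272.5 size 90.2 67.0 yaw of long 6.9
can ell 657.9 -44.3 56.5 57.9 enc 657.7 -44.1 58.2
bot-all ell 346.3 289.4 133.1 153.3 enc 357.2 280.0 150.8
drip ell 599.0 -346.4 63.0 63.4 enc 599.0 -346.3 64.1
stand c 348.4 -327.7 size 114.9 96.6 yaw of long 172.9
cup ell 530.3 419.0 89.7 94.9 enc 530.4 418.7 94.8
cap 578 [ 506.3 -130.1]
cap 563 [ 498.4 -151.6]
cap 564 [ 477.9 -143.6]
cap 564 [ 444.8 -106.7]
cap 576 [ 436.8 -128.1]
cap 569 [424.5 -99. ]
cap 569 [ 416.5 -120.3]
[[134 129 130]
 [131 128 130]
 [130 126 126]
 [132 131 130]
 [134 130 133]
 [131 128 128]
 [132 132 133]
 [141 135 132]
 [132 128 128]
 [ 90  86  89]
 [ 89  87  89]
 [141 142 144]
 [229 236 237]
 [222 231 232]
 [134 140 142]] [[124 129 128]
 [167 172 175]
 [160 162 163]
 [ 58  56  54]
 [ 88  88  88]
 [127 125 126]
 [141 139 137]
 [135 133 133]
 [132 132 133]
 [135 133 130]
 [135 132 129]
 [137 132 134]
 [137 133 132]
 [135 135 136]
 [127 125 124]
 [132 131 130]]
```

Run:
```python
from h import *
t=cv2.imread('pics/top0.png')
def crop(x,y,w,g):
    o=cv2.resize(t[y-w:y+w,x-w:x+w],(390,390),interpolation=cv2.INTER_CUBIC)
    o=np.clip(o.astype(float)*g,0,255).astype(np.uint8)
    s=390/(2*w)
    for k in range(-w+(-(x-w))%5-0,0): pass
    for X in range(x-w,x+w):
        if X%10==0: cv2.line(o,(int((X-x+w+.5)*s),0),(int((X-x+w+.5)*s),6),(0,0,255)); cv2.putText(o,str(X),(int((X-x+w)*s),16),0,.35,(0,0,255))
    for Y in range(y-w,y+w):
        if Y%10==0: cv2.line(o,(0,int((Y-y+w+.5)*s)),(6,int((Y-y+w+.5)*s)),(0,0,255)); cv2.putText(o,str(Y),(8,int((Y-y+w+.5)*s)),0,.35,(0,0,255))
    return o
cv2.imwrite('pics/crops2.png',np.hstack([crop(497,327,35,2.5),crop(170,241,30,2.5)]))
cv2.imwrite('pics/crops3.png',np.hstack([crop(221,321,18,1.),crop(230,211,28,1)]))
```

```text
(no output)
```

View pics/crops2.png

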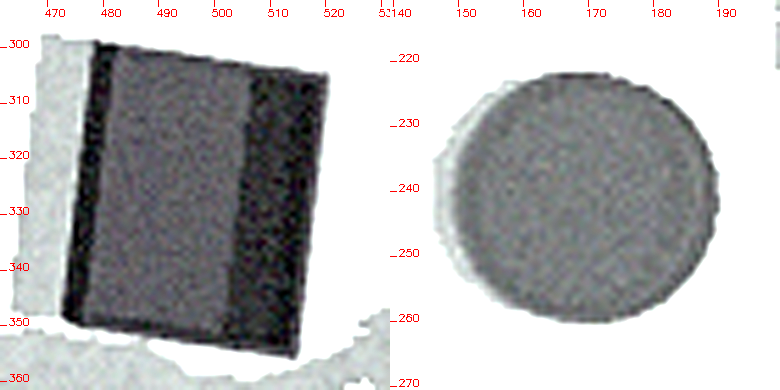

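View pics/crops3.png

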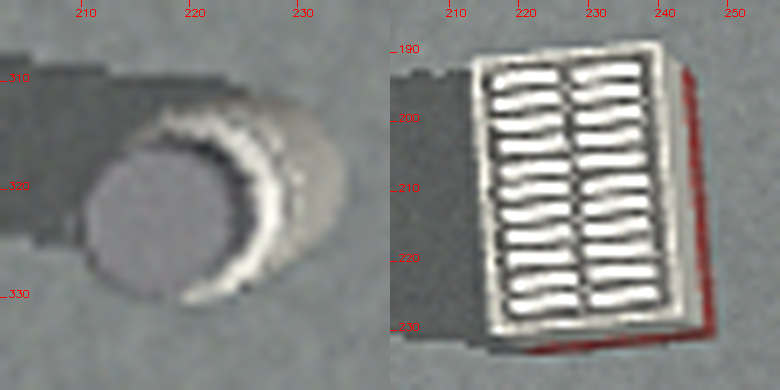

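Run:
```python
from h import *
c=viewer.get_calibration('top')
f=lambda p,z:(px2w(c,p,z)[:,:2]*1000).round(1)
r=f([(519.3,305.3),(514.2,356)],.028); l=f([(477.3,299),(471.8,349.5)],0.0)
print('stand R',r,'L',l,'c',(r.mean(0)+l.mean(0))/2, np.linalg.norm(r[0]-r[1]),np.linalg.norm(l[0]-l[1]),np.linalg.norm(r.mean(0)-l.mean(0)))
d=r[0]-r[1];print(np.degrees(np.arctan2(d[1],d[0])))
print('bot',f([(217.2,322.7)],.098), f([(210.5,322.7),(223.8,322.7)],.098))
q=f([(213.2,191.2),(240.3,188.9),(243.7,228.3),(216,230.8)],.072); print('carton',q,q.mean(0),[np.linalg.norm(q[i]-q[i-1]) for i in range(4)])
for d in (q[0]-q[3],q[1]-q[2]): print(np.degrees(np.arctan2(d[1],d[0])))
print('cup',f([(149.6,241.5)],.024),f([(189.3,241.5)],0),f([(169,222.8),(169,260.8)],.024))
tc=viewer.get_calibration('scene')
# scene check overlay
s=cv2.imread('pics/scene0.png')
for p in [(461.3,-125.6,70),(657.8,-44.2,95),(*f([(217.2,322.7)],.098)[0],98),(*q.mean(0),76),(445,103,3),(599,-346.4,3),(*((r.mean(0)+l.mean(0))/2),4),(530,417,4)]:
    u=w2px(tc,np.array(p)/1000)[0]; cv2.drawMarker(s,tuple(int(v) for v in u.round()),(0,255,0),0,9)
cv2.imwrite('pics/sc.png',s)
```

```text
stand R [[ 398.2 -379.8]
 [ 285.4 -367. ]] L [[ 409.7 -293.8]
 [ 294.4 -280.5]] c [ 346.925 -330.275] 113.52391818467156 116.06455100503341 86.8569225796079
-6.473955968672317
bot [[352.9 284.8]] [[352.6 299. ]
 [353.2 270.7]]
carton [[639.  310.2]
 [645.  249.9]
 [557.3 239.4]
 [550.7 300.6]] [598.    275.025] [np.float64(88.82032425070284), np.float64(60.597772236279425), np.float64(88.32632676614605), np.float64(61.55485358604958)]
6.2048420274279055
6.827315918533
cup [[528.  465.8]] [[531.4 380.1]] [[572.2 422.4]
 [484.3 418.4]]
```

View pics/sc.png

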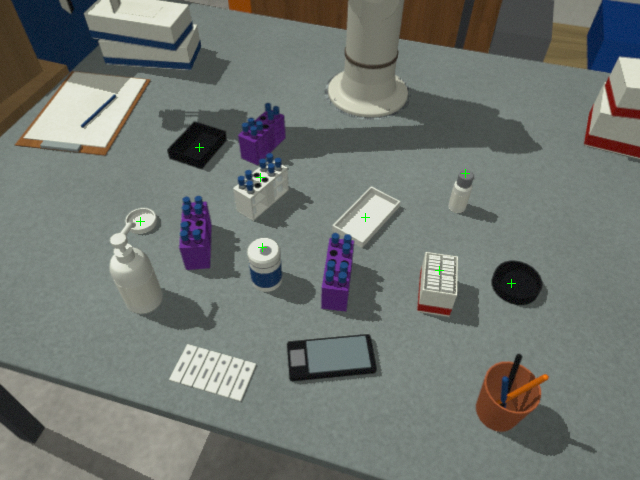

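```bash
cat >> h.py <<'E'
def down(yaw): return (R.from_euler('z',yaw,degrees=True)*R.from_euler('x',np.pi)).as_quat()
def best(p,yaw,step=180):
    o=[]
    for y in np.arange(yaw-360,yaw+360,step):
        q=manip.solve_ik(p,down(y))
        if q is not None: o.append((np.abs(np.array(q)-manip.current_q()).max()+0.5*abs(q[6]),y))
    return min(o)[1] if o else None
def st(s): print(s,'t',round(manip.current_clock(),2),np.round(manip.current_tool_pos(),4),'F',np.round(manip.current_force(),1),'gap',round(manip.current_finger_gap(),4),flush=True)
def shot(n):
    c=viewer.get_calibration('wrist'); im=viewer.get_image('wrist'); cv2.imwrite(f'pics/{n}.png',im[:,:,::-1]); return c,im
def hover(x,y,yaw,z=.17,step=180):
    yw=best([x,y,z],yaw,step); print('yaw',yw); manip.move_pose([x,y,z],down(yw)); st('hover'); return yw
def grasp(x,y,yw,gz,f=25):
    z=gz-manip.grip_depth
    manip.servo_line([x,y,z],down(yw),vel=.12); st('down')
    effector.close(f); st('closed')
    manip.servo_line([x,y,z+.01],vel=.05); st('lift')
    manip.servo_line([x,y,z+.13],vel=.15); st('up')
def place(x,y,yw,gz,floor,up=.13):
    z=gz-manip.grip_depth+floor
    manip.servo_line([x,y,z+up],down(yw),vel=.22); st('over')
    shot('over_%d'%(manip.current_clock()*10))
def lower(gz,floor):
    x,y,_=manip.current_tool_pos(); z=gz-manip.grip_depth+floor
    manip.servo_line([x,y,z+.03],vel=.15); manip.servo_line([x,y,z+.005],vel=.04)
    f0=manip.current_force()[2]
    d=.005
    while d>-.004:
        d-=.001; manip.servo_line([x,y,z+d],vel=.02)
        df=manip.current_force()[2]-f0
        if df>1.5: break
    print('touch d',round(d,4),'dF',round(df,2)); st('set')
def release():
    x,y,z=manip.current_tool_pos()
    effector.open_jaws(); manip.sleep(.2); st('open')
    manip.servo_line([x,y,z+.04],vel=.08); manip.servo_line([x,y,.2],vel=.2); st('clear')
E
python3 - <<'E'
from h import *
yw=hover(.4613,-.1256,69.2,.2); shot('w1')
for p,ya in [((.445,.104,.17),70),((.598,.275,.17),96.5),((.347,-.33,.17),83.5)]: print(best(p,ya))
E
```

```text
yaw -290.8
hover t 2.12 [ 0.4614 -0.1267  0.2   ] F [ 0.3 -0.5 -0.3] gap 0.0919
70
-263.5
83.5
```

View pics/w1.png

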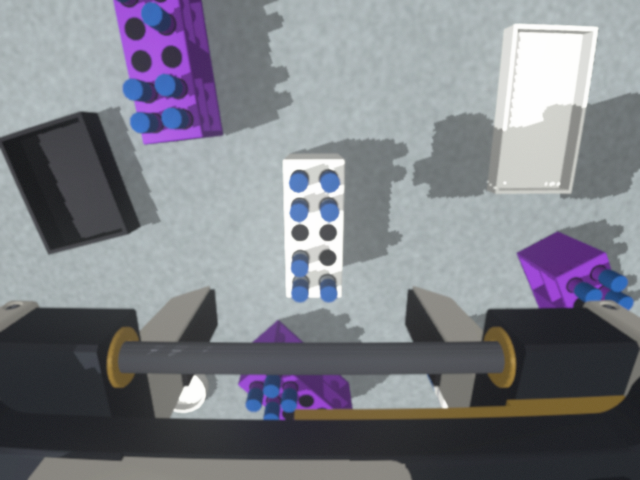

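The wrist view shows the white rack aligned with the jaws, its top plate spanning (284,158) to (340,297). The rack tray is at (545,108) and the black stand at (70,183). I'll cross-check the positions from these pixels.

Run:
```python
from h import *
c=viewer.get_calibration('wrist')
f=lambda p,z:(px2w(c,p,z)[:,:2]*1000).round(1)
for n,p,z in [('rack',[(284,158),(343.5,158.5),(341.5,297.5),(287,297)],.07),('tray',[(507,25),(597,27.5),(574,192.5),(489.5,190)],.018),('stand',[(2,137),(83,113),(133,229),(51,252)],.028)]:
    q=f(p,z); print(n,q.tolist(),q.mean(0),[round(np.linalg.norm(q[i]-q[i-1]),1) for i in range(4)])
print(c['eye'])
```

```text
rack [[397.2, -125.0], [414.0, -82.1], [525.1, -123.1], [507.7, -167.2]] [ 461.   -124.35] [np.float64(118.3), np.float64(46.1), np.float64(118.4), np.float64(47.4)]
tray [[362.4, 89.1], [389.8, 166.1], [527.4, 119.9], [495.7, 41.1]] [443.825 104.05 ] [np.float64(141.7), np.float64(81.7), np.float64(145.1), np.float64(84.9)]
stand [[286.5, -361.6], [298.4, -279.0], [408.0, -288.0], [398.6, -377.9]] [ 347.875 -326.625] [np.float64(113.3), np.float64(83.5), np.float64(110.0), np.float64(90.4)]
[ 0.38391849 -0.09764905  0.35782741]
```

The two views agree within about 3 mm, so I'm going ahead.

```bash
python3 - <<'E'
from h import *
grasp(.4612,-.125,-290.8,.056)
place(.4447,.104,-289.8,.056,.003)
E
ls -t pics | head -1
```

```text
down t 3.68 [ 0.4618 -0.1251  0.0378] F [ 0.4 -0.   0.5] gap 0.0919
closed t 4.44 [ 0.4613 -0.1249  0.0372] F [ 0.4  0.9 -0.3] gap 0.0479
lift t 4.79 [ 0.4614 -0.1252  0.0476] F [ 0.4 -0.1 -1.8] gap 0.0481
up t 5.74 [ 0.4604 -0.1251  0.1664] F [ 0.1 -0.7 -1.6] gap 0.0481
over t 6.93 [0.4445 0.103  0.1698] F [ 0.1  0.1 -2.3] gap 0.0475
over_69.png
```

View pics/over_69.png

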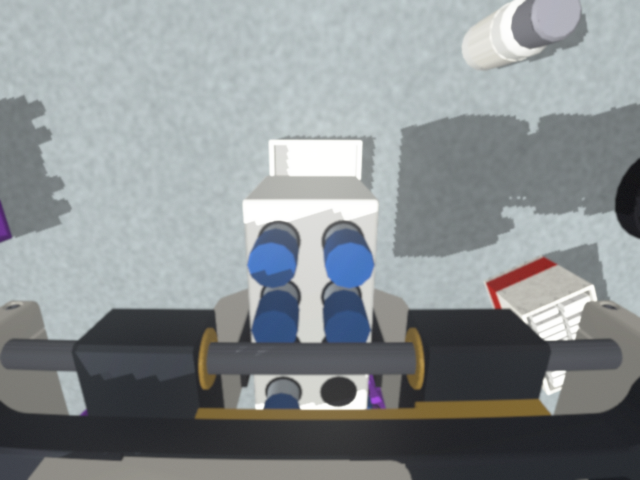

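Run:
```python
from h import *
c=viewer.get_calibration('wrist')
e=px2w(c,[(269,140.5),(362,140)],.018); print(e)
o=np.degrees(np.arctan2(*(e[1]-e[0])[[1,0]])); print(o)
u=np.array([np.cos(np.radians(-20.1)),np.sin(np.radians(-20.1))]); print('tray centre from end:',e.mean(0)[:2]+.073*u)
lower(.056,.003); release()
im=viewer.get_image('top'); cv2.imwrite('pics/t1.png',im[:,:,::-1])
```

```text
[[0.36398207 0.09463951 0.018     ]
 [0.38958698 0.16673971 0.018     ]]
70.44855201916592
tray centre from end: [0.44533841 0.10560245]
touch d -0.001 dF 13.72
set t 10.07 [0.4448 0.1029 0.0401] F [-3.3 -1.7 12.7] gap 0.0477
open t 11.14 [0.4447 0.1028 0.0392] F [-0.4 -0.7  0.5] gap 0.092
clear t 12.55 [0.4442 0.1022 0.199 ] F [-1.   0.2  0.2] gap 0.0917
```

View pics/t1.png

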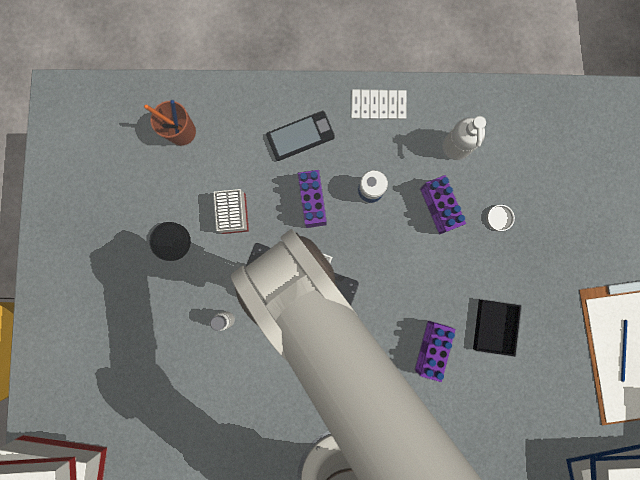

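The arm hides the rack in this view; I'll check it once the arm has moved. Next is the carton.

Run:
```python
from h import *
yw=hover(.598,.275,96.5,.18)
im=viewer.get_image('top'); cv2.imwrite('pics/t2.png',cv2.resize(im[200:360,220:420,::-1],(800,640)[:2] if 0 else (700,560)))
shot('w2')
```

```text
yaw 96.5
hover t 13.53 [0.5972 0.2743 0.1792] F [ 0.4  0.3 -0.1] gap 0.0918
```

View pics/t2.png

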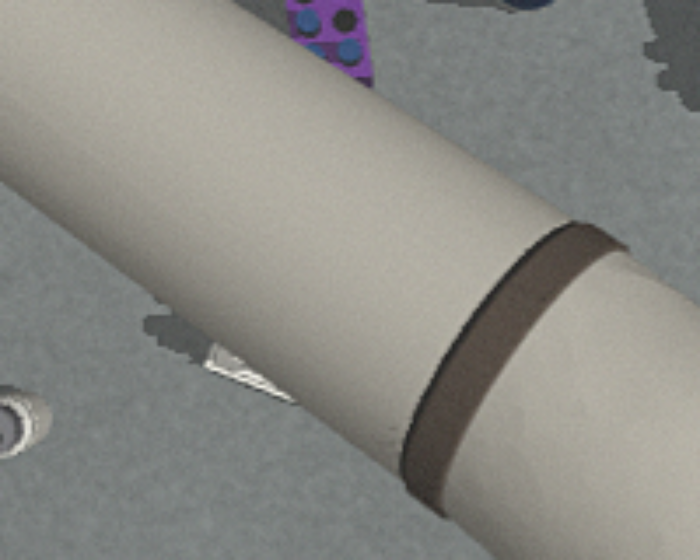

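View pics/w2.png

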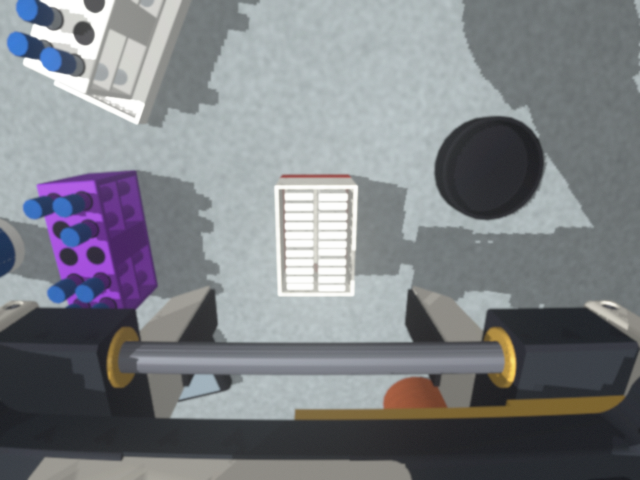

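Carton sits centred between the fingers at (316,241); the rack's near end lies inside the tray at upper left; cup at (490,167).

```bash
python3 - <<'E'
from h import *
c=viewer.get_calibration('wrist')
f=lambda p,z:(px2w(c,p,z)[:,:2]*1000).round(1)
q=f([(275,186),(357.5,186),(354.5,296),(277,296)],.072);print(q.mean(0),[round(np.linalg.norm(q[i]-q[i-1]),1) for i in range(4)])
print('cup',f([(436,168),(544.5,160)],.024),f([(497,117),(484,220)],.024))
grasp(.598,.2745,96.5,.056)
place(.3475,-.3285,83.5,.056,.004)
E
ls -t pics | head -1
```

```text
[599.55 276.95] [np.float64(88.4), np.float64(60.4), np.float64(88.5), np.float64(62.4)]
cup [[535.7 373.5]
 [517.1 467. ]] [[488.1 416.1]
 [575.6 426.7]]
down t 14.97 [0.5986 0.275  0.0382] F [ 0.6 -0.4  0.5] gap 0.0916
closed t 15.57 [0.598  0.2751 0.0375] F [-0.   1.8  1.5] gap 0.0601
lift t 15.93 [0.5982 0.2742 0.0475] F [ 0.1  0.1 -2.1] gap 0.0597
up t 16.88 [0.5975 0.2738 0.1661] F [-0.6  0.  -2.6] gap 0.0597
over t 19.99 [ 0.3479 -0.3279  0.1713] F [-0.  -0.3 -2.4] gap 0.0596
over_199.png
```

View pics/over_199.png

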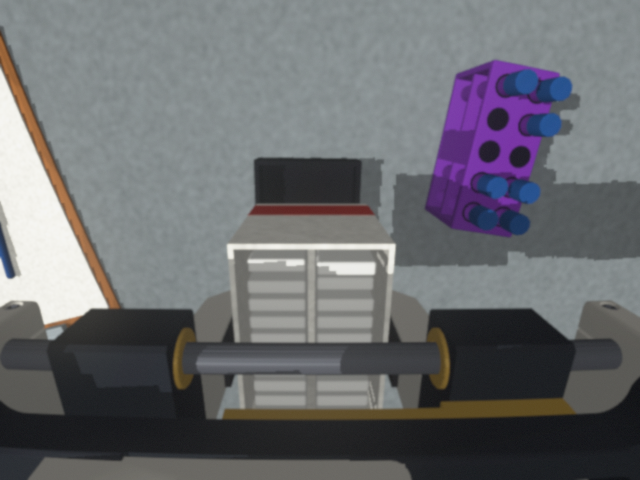

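Run:
```python
from h import *
im=viewer.get_image('top'); cv2.imwrite('pics/t3.png',im[:,:,::-1])
cv2.imwrite('pics/t3c.png',cv2.resize(im[230:330,250:360,::-1],(660,600)))
```

```text
(no output)
```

View pics/t3c.png

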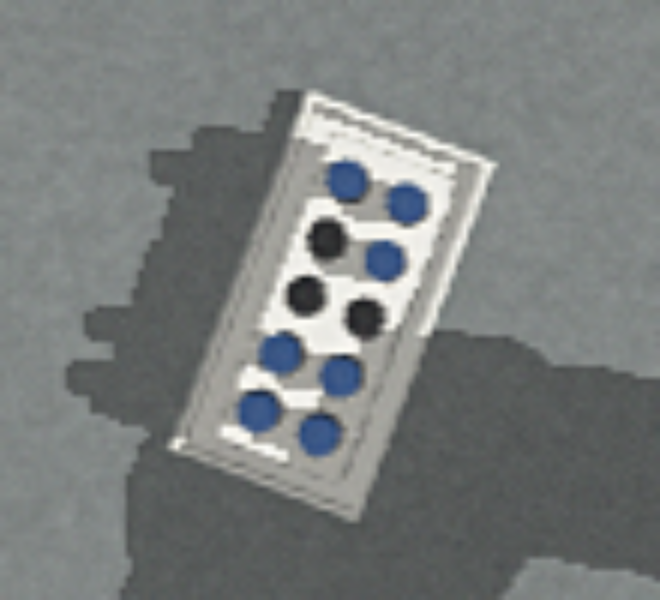

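Rack is inside the tray. Under the carried carton the stand's near rim shows at (255..361,158).

Run:
```python
from h import *
c=viewer.get_calibration('wrist')
e=px2w(c,[(254.5,158),(361.5,159)],.028); print(e)
a=np.radians(-6.5); u=np.array([np.cos(a),np.sin(a)]); print(np.linalg.norm(e[1]-e[0]),'stand c',e.mean(0)[:2]+.058*u)
b=px2w(c,[(249,206),(371,206)],.13); print('carton end',b)
```

```text
[[ 0.28326217 -0.36717615  0.028     ]
 [ 0.29377397 -0.28106673  0.028     ]]
0.08674865564854678 stand c [ 0.34614524 -0.33068723]
carton end [[ 0.30275866 -0.3580623   0.13      ]
 [ 0.31035678 -0.29059081  0.13      ]]
```

```bash
sed -i 's/d-=.001; manip/d-=.0007; manip/' h.py
python3 - <<'E'
from h import *
p=manip.current_tool_pos(); manip.servo_line([.346,-.3297,p[2]],vel=.05)
lower(.056,.004); release()
shot('w3')
yw=hover(.658,-.044,69,.2,step=30); shot('w4')
im=viewer.get_image('top'); cv2.imwrite('pics/t4.png',im[:,:,::-1])
E
```

```text
touch d 0.0001 dF 1.71
set t 23.68 [ 0.346  -0.3298  0.0414] F [-0.4 -0.3 -0.7] gap 0.0596
open t 24.6 [ 0.3459 -0.3298  0.0413] F [ 0.7 -0.5 -0.3] gap 0.0919
clear t 25.99 [ 0.345  -0.3297  0.1989] F [-0.5  0.1 -0.8] gap 0.0919
yaw 399
hover t 27.6 [ 0.6576 -0.0458  0.1994] F [-0.1 -0.2  0.1] gap 0.0919
```

View pics/w4.png

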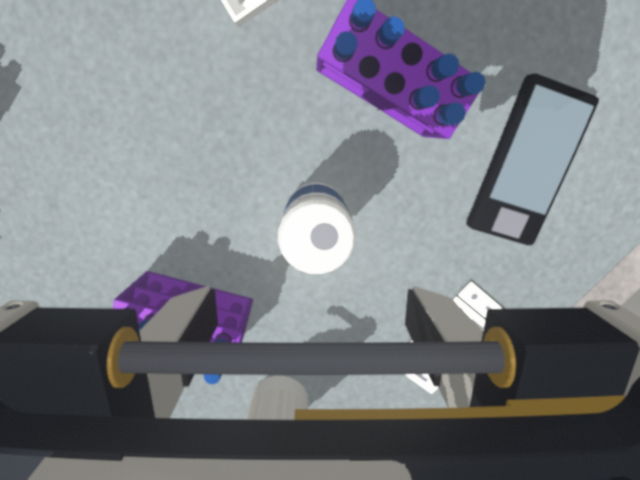

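View pics/t4.png

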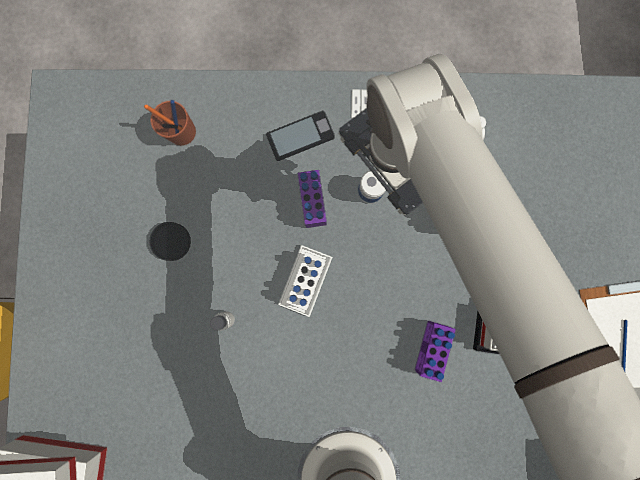

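View pics/w3.png

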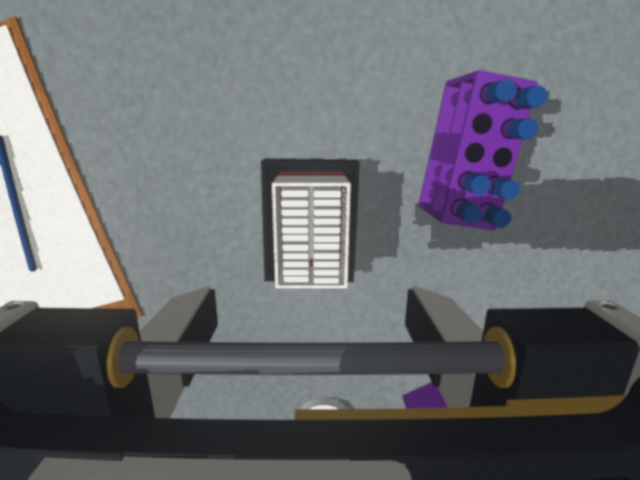

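Carton is inside the stand (262..358,158..283). The canister lid is at (316,234), centred between the fingers.

```bash
python3 - <<'E'
from h import *
c=viewer.get_calibration('wrist')
print(px2w(c,[(316,233.5)],.095))
grasp(.658,-.044,39,.060)
for y in (39,60,80,100): 
    q=manip.solve_ik([.53,.421,.175],down(y)); print(y,None if q is None else np.round(q,2))
place(.530,.421,60,.060,.004)
E
ls -t pics | head -1
```

```text
[[ 0.65586102 -0.03915126  0.095     ]]
down t 29.18 [ 0.6587 -0.0439  0.0422] F [ 0.2 -0.3  0. ] gap 0.0917
closed t 29.79 [ 0.6587 -0.0435  0.0416] F [2.  1.1 1.1] gap 0.0598
lift t 30.14 [ 0.6579 -0.0443  0.0514] F [-0.4 -0.1 -1.7] gap 0.0597
up t 31.09 [ 0.6572 -0.0443  0.1701] F [-0.1 -0.1 -1.3] gap 0.0598
39 [-0.14  0.74 -0.9   1.51  0.6   1.19 -0.45]
60 [-0.11  0.76 -0.95  1.51  0.64  1.21 -0.12]
80 [-0.08  0.78 -1.    1.51  0.68  1.23  0.21]
100 [-0.06  0.81 -1.05  1.51  0.72  1.25  0.53]
over t 33.43 [0.5308 0.4198 0.1751] F [ 1.3  0.1 -1. ] gap 0.06
over_334.png
```

View pics/over_334.png

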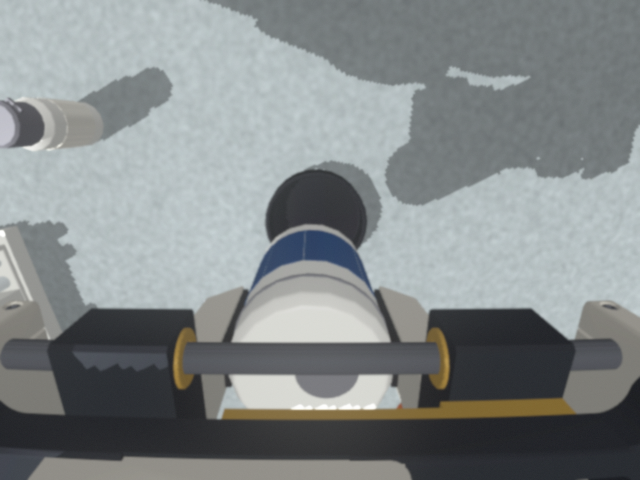

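Run:
```python
from h import *
c=viewer.get_calibration('wrist'); print(c['eye'])
for z in (0,.024):
    n=px2w(c,[(316,169.5)],z)[0]; l=px2w(c,[(265.5,217)],z)[0]; r=px2w(c,[(367,216)],z)[0]
    u=np.array([np.cos(np.radians(-30)),np.sin(np.radians(-30))])
    print(z,n,l,r,np.linalg.norm(l-r),'mid',(l+r)/2)
```

```text
[0.4590036  0.46084579 0.33292555]
0 [0.49240275 0.4467012  0.        ] [0.50683839 0.38378048 0.        ] [0.55371655 0.4666884  0.        ] 0.09524329377413132 mid [0.53027747 0.42523444 0.        ]
0.024 [0.48999507 0.44772086 0.024     ] [0.50339007 0.38933597 0.024     ] [0.54688886 0.46626721 0.024     ] 0.08837737727245235 mid [0.52513946 0.42780159 0.024     ]
```

Run:
```python
from h import *
p=manip.current_tool_pos(); manip.servo_line([.530,.4230,p[2]],vel=.05)
lower(.060,.004); release(); shot('w5')
yw=hover(.353,.285,60,.2,step=30); shot('w6')
im=viewer.get_image('top'); cv2.imwrite('pics/t5.png',im[:,:,::-1])
```

```text
touch d 0.0001 dF 2.4
set t 37.08 [0.5302 0.4231 0.0456] F [-1.4  0.5  0.5] gap 0.0598
open t 37.99 [0.5301 0.423  0.0453] F [ 0.2 -0.1 -0.5] gap 0.092
clear t 39.37 [0.5299 0.4222 0.1987] F [-0.3  0.1 -0.9] gap 0.0923
yaw -300
hover t 40.32 [0.3544 0.2857 0.2004] F [ 0.3  0.4 -0.6] gap 0.0917
```

View pics/w5.png

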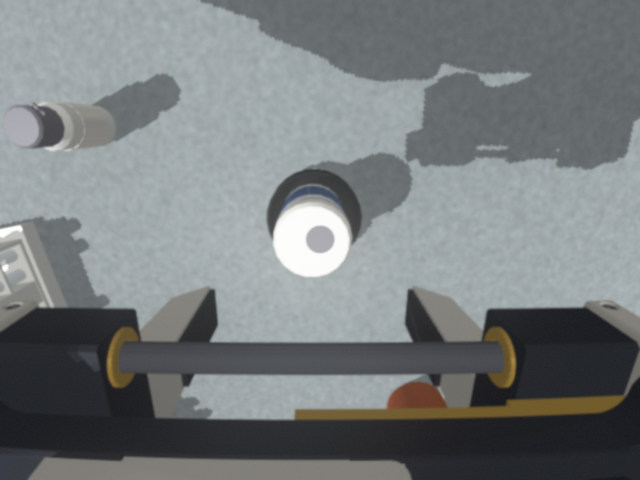

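View pics/w6.png

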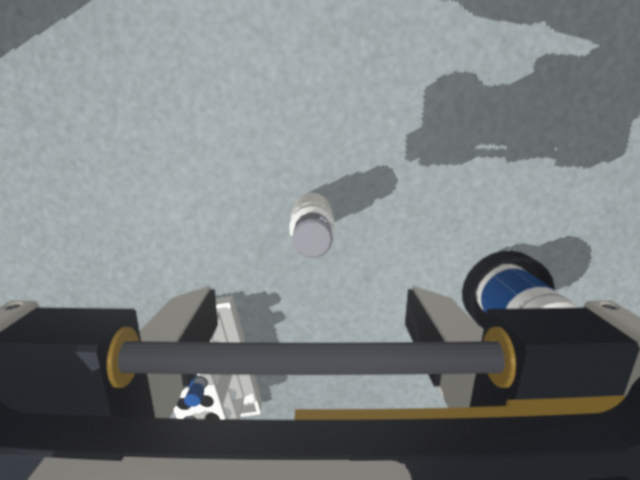

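View pics/t5.png

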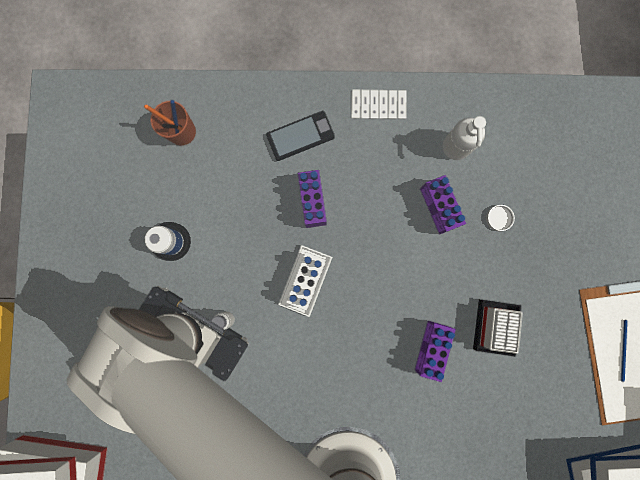

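Canister stands in the cup (168,241 in the top view), and the rack and carton are in place. The bottle cap is centred at (313,235) in the wrist view.

```bash
python3 - <<'E'
from h import *
c=viewer.get_calibration('wrist')
print(px2w(c,[(313,236)],.098))
grasp(.353,.285,60,.056,20)
for y in (60,40,20,80,100): 
    q=manip.solve_ik([.599,-.346,.17],down(y)); print(y,None if q is None else np.round(q,2))
place(.599,-.3464,60,.056,.003)
E
ls -t pics | head -1
```

```text
[[0.35013352 0.290405   0.098     ]]
down t 41.92 [0.3534 0.2854 0.0377] F [-0.1 -0.1  0.5] gap 0.0914
closed t 42.82 [0.3531 0.2852 0.0372] F [ 0.   0.5 -0.4] gap 0.0376
lift t 43.17 [0.3533 0.285  0.0476] F [ 0.6 -0.3 -1.2] gap 0.0378
up t 44.12 [0.3526 0.2843 0.1665] F [ 0.7  0.3 -1.7] gap 0.0374
60 [ 1.07  0.79 -0.95  1.47  0.66  1.22  1.08]
40 [ 1.03  0.76 -0.87  1.47  0.6   1.19  0.77]
20 [ 0.99  0.73 -0.8   1.48  0.55  1.17  0.45]
80 [ 1.11  0.83 -1.03  1.47  0.73  1.26  1.39]
100 [ 1.14  0.87 -1.11  1.47  0.79  1.29  1.7 ]
over t 47.35 [ 0.5991 -0.3457  0.1703] F [ 0.   0.6 -0.7] gap 0.0374
over_473.png
```

View pics/over_473.png

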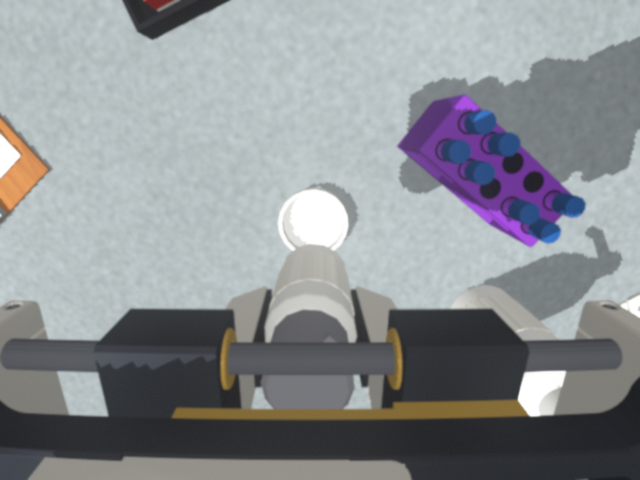

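Run:
```python
from h import *
s=viewer.get_calibration('scene'); t=viewer.get_calibration('top'); c=viewer.get_calibration('wrist')
print('pump base scene',px2w(s,[(143,300)],0),'top head z.178?',px2w(t,[(468,132)],.13))
n=lambda p,z:px2w(c,p,z)
print('drip rim', n([(278,222),(349.5,221)],.014).mean(0), n([(313,188.5)],.014), np.linalg.norm(np.diff(n([(278,222),(349.5,221)],.014),axis=0)))
for y in (60,20,-20,-40): print(y, np.round(manip.solve_ik([.599,-.346,.04],down(y)),2))
```

```text
pump base scene [[ 0.77304034 -0.24572819  0.        ]] top head z.178? [[ 0.76309859 -0.23749973  0.13      ]]
drip rim [ 0.59732034 -0.34251434  0.014     ] [[ 0.57149457 -0.32846403  0.014     ]] 0.06354810884303046
60 [ 1.02  0.92 -0.85  1.54  0.77  1.04  1.01]
20 [ 0.95  0.87 -0.72  1.54  0.65  0.98  0.38]
-20 [ 0.87  0.82 -0.58  1.55  0.53  0.93 -0.23]
-40 [ 0.82  0.81 -0.51  1.55  0.46  0.91 -0.54]
```

The pump is at about (0.765,-0.24), so the gripper body clears it by about 6 cm. The two drip tray estimates agree within 2–3 mm.

Run:
```python
from h import *
p=manip.current_tool_pos(); manip.servo_line([.599,-.345,p[2]],vel=.05)
lower(.056,.003); release(); shot('w7')
manip.move_pose([.45,.0,.35],down(60)); st('away')
manip.servo_line([.42,.25,.35]) if 0 else None
for n in ('top','scene'):
    im=viewer.get_image(n); cv2.imwrite(f'pics/{n}9.png',im[:,:,::-1])
```

```text
touch d -0.0006 dF 2.57
set t 51.24 [ 0.5994 -0.3448  0.0403] F [-0.2  0.2  2.2] gap 0.0378
open t 52.44 [ 0.599  -0.3447  0.0396] F [-0.8  0.3 -0.1] gap 0.092
clear t 53.85 [ 0.5985 -0.3448  0.1986] F [-0.  -0.1 -0.8] gap 0.0921
away t 55.4 [ 0.4505 -0.0013  0.3501] F [-0.8 -0.5 -0.3] gap 0.0917
```

View pics/w7.png

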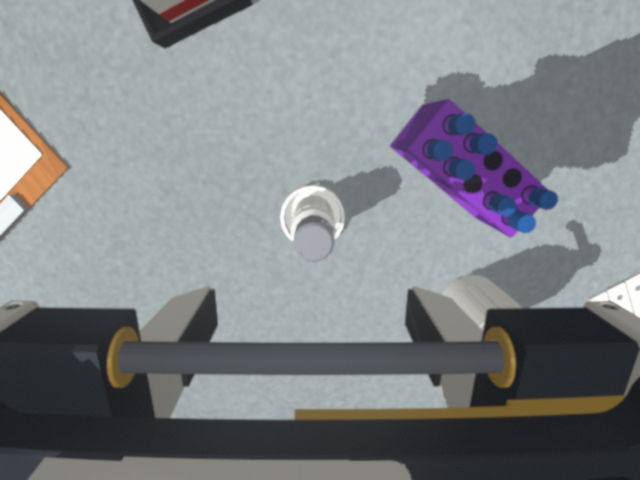

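View pics/top9.png

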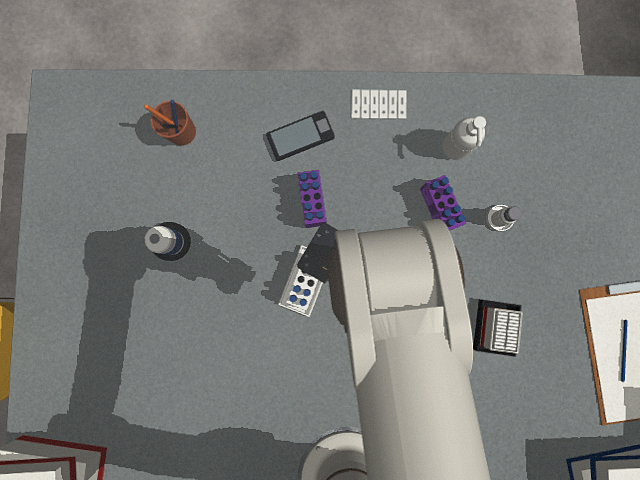

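View pics/scene9.png

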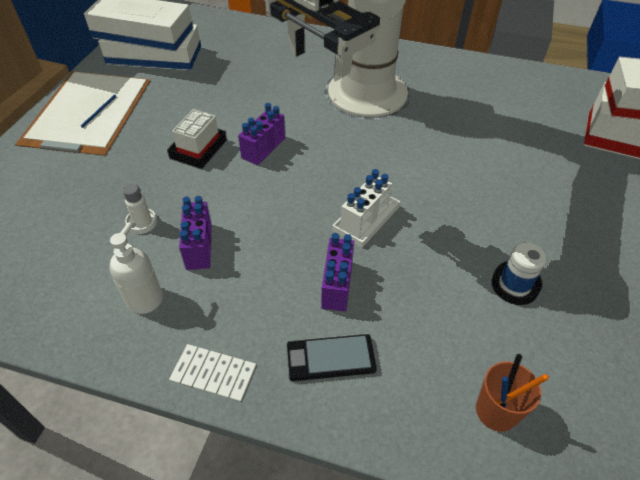

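All four things look seated in the scene view: rack (367,205), carton (196,135), canister (523,272) and bottle (136,212). The bystanders haven't moved. I'll do one numeric check of tops against holder centres before handing in.

Run:
```python
from h import *
c=viewer.get_calibration('top'); t=cv2.imread('pics/top9.png')
def crop(x,y,w=28): return cv2.resize(t[y-w:y+w,x-w:x+w],(260,260),interpolation=cv2.INTER_CUBIC)
cv2.imwrite('pics/fin.png',np.hstack([crop(168,241),crop(500,217),crop(497,327)]))
for n,p in dict(can=(.530,.423,.099),bot=(.599,-.345,.101),carton=(.346,-.33,.076)).items(): print(n,w2px(c,p))
```

```text
can [[156.35597257 238.16531519]]
bot [[515.16184123 212.0377787 ]]
carton [[505.36285881 330.62299966]]
```

View pics/fin.png

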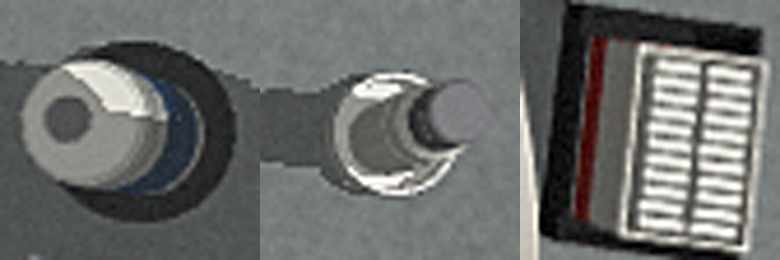

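Run:
```python
from h import *
st('end'); manip.hand_in()
```

```text
end t 55.5 [ 0.4505 -0.0011  0.35  ] F [ 0.4 -0.6 -0.3] gap 0.0919
the job is handed in; nothing more can be done
```

I put all four things back in the order you asked and handed the job in at 55.5 s. The order was tube rack to spill tray, carton to black stand, canister to round cup, bottle to drip tray.

- **Contact:** each one touched down within 1 mm of its holder's floor height. The contact forces were about 14 N for the rack and 2–3 N for the other three.
- **Final pictures:** all four stand upright inside their rims with the gripper clear. The pump bottle, the handheld terminal and the purple racks have not moved.
- **Disagreement:** in the last top view, the canister and carton tops sit about 5 mm from where I released them. The bottle is about 2 mm off. That is still inside the roughly 10 mm of clearance at each rim, and the touch heights show both on the floor, so I left them.

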